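Wedge the bench pin into its tapered dovetail mount

ROBOT

A 6-joint arm with a two-finger parallel gripper is mounted at the origin on the work surface. World frame = base frame: x ahead of the robot, y to its left, z up, the work surface at z = 0. Lengths are in m, angles in degrees, forces in N, time in s.
With the tool pointing down it reaches from about 0.375 to 0.925 m from the base axis. Payload 5.7 kg.
Tool frame: the origin (TCP) lies on the centre line of the jaws, within the pads' length; the fingertips stand 11 mm ahead of it and the grasp point (between the pads) lies 8 mm behind it (env.tip_reach is the distance from the TCP to the fingertips, in m); z points along the fingers, y is the line along which they close (so a half turn about z gives the same grasp; the last joint's range is limited). The gripper opens to 85 mm and grips with 20 to 120 N. Pads are 22 mm wide; open, the fingers measure 114 mm over their backs; the gripper's body (76 mm by 85 mm) begins 54 mm behind the grasp point. The pads swing forward as they close: fully open they stand 13 mm farther back than shut.
Start: joints at [59.353, 20.558, 86.54, -0, 72.909, -6.595], TCP at [0.245, 0.548, 0.242] pointing down, gripper open.
Joint ranges: [-170.27, 170.27], [-57.76, 135], [12.27, 136.19], [-55.21, 235.2], [11.17, 155.16], [-170.74, 170.74]. Speed limits (degrees/s): [136.94, 136.94, 180, 180, 180, 180].

INTERFACE

Orientations are given as [roll, pitch, yaw] about the fixed x, y, z axes, in that order (R = Rz(yaw) Ry(pitch) Rx(roll)).
In Python, from workcell import env, imaging, models gives the robot as it stands.
- The arm moves only by the tool arm_command, never from a script. Its argument "motion" is a list that holds one entry, the list of rows, each a list of 4 numbers: the shift along the tool's x, y, z in cm, then the turn about the tool's z in degrees. In form: [[[dx, dy, dz, spin], ...]]. A call has 1 to 20 rows; each row is the pose to reach, as a shift and turn from the pose commanded when the call began, along the tool's axes at that moment; what a row does not reach only later rows make up. A row lasts 1/8 s, in which the tool goes at most 62.5 mm and 10.7 degrees, less where a joint would pass 70% of its speed; a pose out of reach is approached as far as the arm can. A call with a gripper value outside its range is refused whole. "hand" is the opening, from 0 (shut) to 1 (fully open), set as the call begins (left out, the last holds). The fingers move at their own pace and stop on an object; "newtons" is the grip in N (left out, the last holds). Time passes only in rows, so rows that repeat a pose let the fingers close. It gives the time, the measured TCP pose, the force, the opening and the grip force at its end, in the units of the state.
- env.state(): the state, without advancing time (a new reading comes with each control period).
- imaging.capture(name): name is "scene" or "top"; returns (picture, depth): 480x640x3 uint8, red, green, blue; 480x640 float32, m along the optical axis (not along the pixel's ray), 0 where there is no reading.
- imaging.camera_model(name): a dict with "K" (3x3 intrinsics, pixels), "eye" and "rotation" of the camera in the world. Camera axes: x right, y down, z forward; pixel columns grow to the right and rows downward; lengths in m; the calibration is good to about 2 mm. A picture is of the moment at which its call begins. camera_model takes no time and is no camera call.
- env.finish_job(): hands the job in; it is judged then, once.
Trained networks look in the newest picture that a camera, given by its name, has taken for a name from the list of things; names that differ only in an ending like _2 or _b are one class to them, and where a whole thing is asked for, a point or a joint stands for the part that bears it (a point fixed in the world has none). Each returns a list of dicts, best first, with "conf" (0 to 1); they miss things now and then, are a little off and sometimes report something else, mostly with a low value. They report only what shows in the picture. A call takes as long as a camera call. They do not tell look-alikes from the thing itself.
- models.recognise(camera, thing): "at" ([x, y, z] in m, in the coordinates of the camera as it stood for that picture, good to about 4 mm: the middle of the surface that is visible of it).
- models.mark_of(camera, thing): "at" ([x, y, z] in m, in the coordinates of the camera as it stood for that picture, good to about 4 mm: a listed point, or the origin of a listed thing).
The state is a dict: "clock": time; "joint_pos": joint angles; "qvel": joint speeds; "joint_efforts": joint torques, N m; "tool_pos": TCP position; "tool_rot": TCP orientation; "force": force on the tool from outside, world axes, zero at the start; "wrist_torque": the same for the moment, N m; "finger_gap": finger opening in m; "gripper_force": force on a finger pad.
Only numpy, scipy, OpenCV 4.12 (cv2) and the standard library are available. Lean on these libraries where they do the work, as an engineer would, in place of code of your own. Each camera call takes 0.05 s, during which the arm holds its last target. There are 200 camera calls.

TASK

Pick up the goldsmith's bench pin (the wooden V-notched tongue on a steel dovetailed foot), set its foot on the blue mounting plate in front of the open end of the dovetail way, and slide it in between the steel rail and the brass gib. Then push it on, slowly and squarely, its straight side bearing on the steel rail, until it wedges tight between both under a push of about 15 N (no less than 12, no more than 18), let go and leave it wedged there. Do not force the brass gib, and leave the other things on the bench where they are.

Things in the scene. Friction and masses are not known exactly. Their poses are not given: they have to be found in the camera images.
- pin_grip (a point): Grip point: centre of the bench pin's upright dark steel web, 14 mm thick (across y), 42 mm long (along x), from 12 to 55 mm above the foot's underside. The point is 37 mm above the underside, 9 mm behind the foot's centre. x points the way the foot is slid in, z up. It starts standing on the bench. Mass 0.3 to 0.65 kg.
- pin_rear (a point): Centre of the flat rear face of the pin's heel, a steel bar 14 mm wide, 14 mm high and 32 mm long that sticks out behind the foot, for pushing it in low down: 62 mm behind the foot's centre, 7 mm above its underside. Axes as at the grip. At the other end a wooden notched tongue, 40 mm wide, juts out at 39 to 55 mm height, from 74 to 132 mm ahead of here.
- pin_foot (a point): Centre of the underside of the pin's steel foot, axes as at the grip: 60 mm long, 12 mm high, flanks undercut 30 degrees from upright (widest at the bottom). At the bottom it runs from y = -15 mm (straight side, parallel to x) to y = +15 mm at the front end and +24.5 mm at the rear end (side tapered 9 degrees).
- way: The dovetail mount, screwed to the bench: a blue plate 215 x 110 x 10 mm. Origin on its underside; top at z = 10 mm, from x = -125 to +90 mm. x points from the open mouth to the narrow end (the slide-in direction), y to the brass side. From x = -125 to -20 mm the plate is bare, for setting the foot down; the rails stand from x = -20 to +80 mm, up to 25 mm above the bench.
- mouth (a point): Middle of the mouth, on the plate's top: x = -20 mm, z = 10 mm of the mount, axes alike. At plate level the straight steel rail's face is nominally at y = -17 mm, parallel to x; the brass gib's face runs from y = +23.3 mm here to +7.4 mm at the far end, 100 mm on (9 degrees). Both faces overhang 30 degrees and keep the foot down.
- way_mid (a point): Middle of the way's length, on the plate's top: x = +30 mm, z = 10 mm of the mount, axes alike. The steel rail is adjustable: each time it is found locked 0 to 5 mm farther out (towards -y) than nominal, unmeasured. So the foot's centre may first touch both sides anywhere from 15 mm behind to 17 mm ahead of here, at y = -2 to -7 mm.
- gib (a joint): How far the sprung brass gib is pushed outward, in m: 0 at rest, stop at 0.0025, spring 8 N per mm. Once the foot touches both sides, every 6 mm of slide moves it 1 mm. A push of 15 N on a foot free to settle against the rail moves it 0.3 to 0.9 mm, depending on friction (about 0.6), which then keeps the foot wedged. Beyond 1.5 mm it is forced.
- hammer_mid (a point): Bystander, to be left alone: steel hammer with a handle, 240 mm long, lying. The point is about at its centre (of the handle for tools).
- screwdriver_mid (a point): Bystander, to be left alone: screwdriver, 180 mm long, lying. The point is about at its centre (of the handle for tools).
- brush_mid (a point): Bystander, to be left alone: bench brush, 200 mm long, lying. The point is about at its centre (of the handle for tools).
- can_mid (a point): Bystander, to be left alone: plain aluminium can, 66 mm across, 115 mm tall, standing. The point is about at its centre (of the handle for tools).
- jar_mid (a point): Bystander, to be left alone: amber jar, 60 mm across, 70 mm tall, standing. The point is about at its centre (of the handle for tools).
- bench_block_mid (a point): Bystander, to be left alone: flat square steel block, 70 x 70 x 20 mm. The point is about at its centre (of the handle for tools).
- ring_post_mid (a point): Bystander, to be left alone: brass tapered ring post, 120 mm tall on a 52 mm round base, standing. The point is about at its centre (of the handle for tools).
Mind the look-alikes: they are no part of the job. There is more than one size of the way; the one meant has the size given above. What is shaped like the part that bears pin_grip but purple is not meant.

How it is judged:
By the outcome, as a careful person would: the job done as asked, in the order asked, and still so for the second after the job is handed in, with the robot touching nothing.
It also fails if it takes over 70 s, if anything falls off the work surface, if the arm or the gripper's body presses on something with over 40 N, if the wrist force passes 120 N, or if a joint passes its speed limit or range.

## Working session

There is one attempt and no reset: what is moved stays moved. The work goes in short steps, Python scripts to look and compute and a tool call to move; the robot and the scene stay as the last step left them, time stands still between calls to the robot, and variables do not carry over. Pictures are saved under pics/ and viewed, at most 10 in all, crops included, and the job is handed in when it is done.

Besides the shell and the picture viewer there is one more tool, called after ">>>" by a JSON object that holds its "method" and its "body", one argument or row to a line. arm_command: Moves the arm, as the interface text tells. Its arguments: {"type":"object","properties":{"motion":{"type":"array"},"hand":{"type":"number"},"newtons":{"type":"number"}},"required":["motion"]}

```bash
mkdir -p pics; cat > h.py <<'E'
import numpy as np, cv2
from workcell import env, imaging, models
def cam(n):
    c=imaging.camera_model(n); return np.array(c["K"]),np.array(c["eye"]),np.array(c["rotation"])
def c2w(n,p):
    K,e,R=cam(n); return e+R@np.array(p)
def w2p(n,w):
    K,e,R=cam(n); q=K@(R.T@(np.array(w)-e)); return q[:2]/q[2]
def cloud(n,d):
    K,e,R=cam(n); v,u=np.mgrid[:480,:640]
    P=np.stack([(u-K[0,2])/K[0,0]*d,(v-K[1,2])/K[1,1]*d,d],-1)
    return P@R.T+e
E
python3 - <<'E'
from h import *
s=env.state();print(s)
for n in("scene","top"):
    a,d=imaging.capture(n);cv2.imwrite(f"pics/{n}0.png",a[:,:,::-1]);np.savez(f"{n}0.npz",a=a,d=d)
    print(n,cam(n))
    for t in("pin_grip","pin_rear","pin_foot","way","mouth","way_mid"):
        for r in models.mark_of(n,t)[:3]:
            w=c2w(n,r["at"]);print(n,t,round(r["conf"],2),w.round(4),w2p(n,w).round())
E
```

```text
{'clock': 0.0, 'joint_pos': array([ 5.93524610e+01,  2.05980323e+01,  8.65970000e+01,  1.81996964e-03,
        7.29090988e+01, -6.59215976e+00]), 'qvel': array([ 0.02060469, -0.00502501, -0.06639085, -0.0370934 ,  0.0520881 ,
        0.01911182]), 'joint_efforts': array([-5.41559086e-03, -5.27623343e+01, -2.78619826e+01, -9.81525991e-04,
        1.33264245e-02,  1.94068855e-05]), 'tool_pos': array([0.2442148 , 0.54734821, 0.24146576]), 'tool_rot': array([-1.79896757e+02, -1.36815087e-02,  1.55944072e+02]), 'force': array([-0.3447894 , -0.30526353,  0.50434014]), 'wrist_torque': array([0.0088164 , 0.01763735, 0.01516121]), 'gripper_force': 0.0, 'finger_gap': 0.08522724111567194}
scene (array([[491.98338787,   0.        , 325.63190089],
       [  0.        , 491.98338787, 234.27255431],
       [  0.        ,   0.        ,   1.        ]]), array([1.39304704, 0.15014027, 1.14502866]), array([-1.41148039e+02, -5.70580325e-02,  1.08392351e+02]))Traceback (most recent call last):
  File "<stdin>", line 8, in <module>
  File "h.py", line 8, in w2p
    K,e,R=cam(n); q=K@(R.T@(np.array(w)-e)); return q[:2]/q[2]
                    ~^^~~~~~~~~~~~~~~~~~~~~
ValueError: matmul: Input operand 1 does not have enough dimensions (has 0, gufunc core with signature (n?,k),(k,m?)->(n?,m?) requires 1)
```

Rotation is given as roll-pitch-yaw.

```bash
sed -i 's/^import numpy.*/&\nfrom scipy.spatial.transform import Rotation/; s/np.array(c\["rotation"\])/Rotation.from_euler("xyz",c["rotation"],degrees=True).as_matrix()/' h.py
python3 - <<'E'
from h import *
for n in("scene","top"):
    a,d=imaging.capture(n);cv2.imwrite(f"pics/{n}0.png",a[:,:,::-1]);np.savez(f"{n}0.npz",a=a,d=d)
    print(n,cam(n)[1],cam(n)[2].round(3).tolist())
    for t in("pin_grip","pin_rear","pin_foot","way","mouth","way_mid"):
        for r in models.mark_of(n,t)[:3]:
            w=c2w(n,r["at"]);print(n,t,round(r["conf"],2),w.round(4),w2p(n,w).round())
E
```

```text
scene [1.39304704 0.15014027 1.14502866] [[-0.316, 0.739, -0.596], [0.949, 0.246, -0.197], [0.001, -0.627, -0.779]]
scene pin_grip 0.93 [0.378  0.2369 0.0374] [462. 223.]
scene pin_grip 0.72 [0.5149 0.2382 0.0417] [455. 258.]
scene pin_rear 0.77 [0.373  0.2876 0.0078] [477. 232.]
scene pin_rear 0.57 [0.4937 0.2873 0.0087] [471. 263.]
scene pin_foot 0.87 [0.5173 0.2279 0.0018] [449. 266.]
scene pin_foot 0.57 [0.3731 0.2273 0.0028] [456. 228.]
scene way 0.77 [ 0.5114 -0.1392  0.0017] [326. 232.]
scene way 0.67 [ 0.4955 -0.6753  0.0033] [170. 188.]
scene mouth 0.8 [ 0.5179 -0.1241  0.0139] [331. 233.]
scene mouth 0.71 [ 0.5095 -0.6503  0.0181] [174. 189.]
scene mouth 0.15 [0.5145 0.2276 0.0021] [449. 265.]
scene way_mid 0.87 [ 0.4825 -0.7163  0.0113] [160. 180.]
scene way_mid 0.56 [ 0.5045 -0.1772  0.0083] [315. 226.]
top [ 0.29592079 -0.12226295  1.47052434] [[-0.129, -0.971, 0.199], [-0.992, 0.127, -0.02], [-0.005, -0.2, -0.98]]
top pin_grip 0.84 [0.3801 0.2328 0.0377] [165. 347.]
top pin_grip 0.78 [0.5142 0.2287 0.0385] [162. 291.]
top pin_rear 0.82 [0.4954 0.2804 0.0081] [145. 303.]
top pin_rear 0.63 [0.3712 0.2841 0.0086] [147. 354.]
top pin_foot 0.82 [0.518  0.221  0.0018] [169. 291.]
top pin_foot 0.79 [0.3742 0.2208 0.0016] [173. 350.]
top pin_foot 0.3 [ 0.5004 -0.1738  0.0084] [327. 277.]
top way 0.86 [ 0.5151 -0.1501  0.0037] [317. 273.]
top way 0.59 [ 4.965e-01 -6.809e-01  3.000e-04] [528. 253.]
top mouth 0.89 [ 0.5198 -0.1277  0.0143] [308. 272.]
top mouth 0.84 [ 0.5061 -0.6546  0.0159] [519. 250.]
top way_mid 0.84 [ 0.4856 -0.7175  0.0126] [545. 255.]
top way_mid 0.77 [ 0.501  -0.1763  0.0101] [328. 277.]
```

View pics/scene0.png

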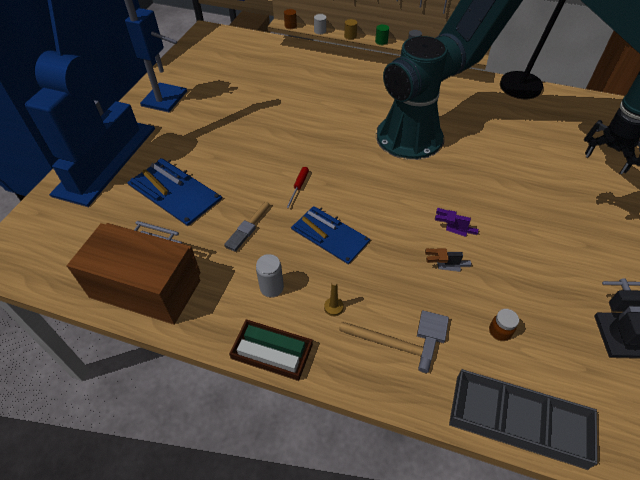

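View pics/top0.png

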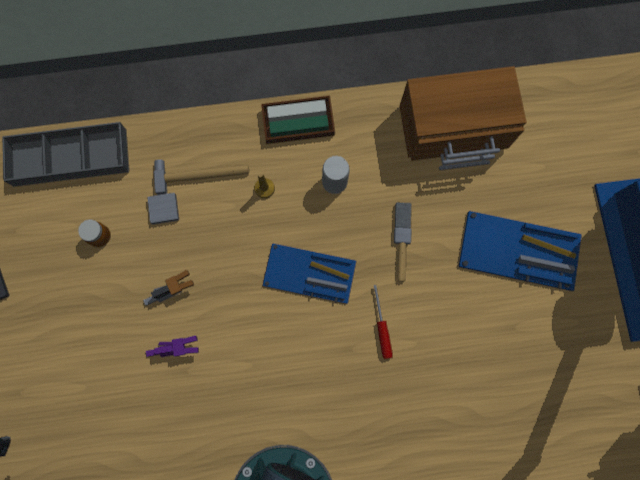

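The wooden/steel pin is at scene (447,258) / top (168,289), and the purple look-alike is at scene (456,222) / top (173,347). There are two blue ways: the near one at scene (330,235) / top (310,273), and the other at scene (175,190) / top (520,250). I'll measure both plates against 215x110.

```bash
python3 - <<'E'
from h import *
def planeproj(n,px,z):
    K,e,R=cam(n); r=(R@np.linalg.inv(K)@np.c_[px,np.ones(len(px))].T).T
    return e+r*((z-e[2])/r[:,2])[:,None]
for n in("scene","top"):
    f=np.load(f"{n}0.npz");a=f["a"];hsv=cv2.cvtColor(a,cv2.COLOR_RGB2HSV)
    P=cloud(n,f["d"])
    m=((hsv[...,0]>98)&(hsv[...,0]<125)&(hsv[...,1]>150)&(abs(P[...,2]-.01)<.02)&(P[...,0]>.3)).astype(np.uint8)
    k,l,st,c=cv2.connectedComponentsWithStats(m)
    for i in range(1,k):
        if st[i,4]<800: continue
        v,u=np.nonzero(l==i); w=planeproj(n,np.c_[u,v].astype(float),.01)[:,:2]
        r=cv2.minAreaRect((w*1000).astype(np.float32)); print(n,c[i].round(),r, cv2.boxPoints(r).round(1).tolist())
a=np.load("top0.npz")["a"]; b=np.load("scene0.npz")["a"]
z=lambda a,u,v,w,h:cv2.resize(a[v:v+h,u:u+w],(400,300),interpolation=cv2.INTER_CUBIC)
cv2.imwrite("pics/crop0.png",np.vstack([np.hstack([z(a,130,250,120,90),z(a,250,230,120,90)]),np.hstack([z(b,410,200,100,75),z(b,280,195,100,75)])])[:,:,::-1])
E
```

```text
scene [102. 173.] ((469.62725830078125, -946.666015625), (363.41943359375, 148.088623046875), 0.1400454044342041) [[287.70001220703125, -873.0999755859375], [288.1000061035156, -1021.2000122070312], [651.5, -1020.2999877929688], [651.2000122070312, -872.2000122070312]]
scene [178. 193.] ((504.03985595703125, -656.3248901367188), (293.92706298828125, 147.26026916503906), 70.32402801513672) [[385.20001220703125, -769.9000244140625], [523.9000244140625, -819.5], [622.9000244140625, -542.7000122070312], [484.20001220703125, -493.20001220703125]]
scene [333. 236.] ((516.6216430664062, -126.27888488769531), (214.7955322265625, 112.25143432617188), 70.6825942993164) [[428.1000061035156, -209.10000610351562], [534.0999755859375, -246.1999969482422], [605.0999755859375, -43.5], [499.20001220703125, -6.400000095367432]]
top [620. 245.] ((483.3079833984375, -898.355224609375), (111.0653076171875, 365.4439392089844), 76.38282012939453) [[292.6000061035156, -909.2999877929688], [647.7999877929688, -995.2999877929688], [674.0, -887.4000244140625], [318.79998779296875, -801.4000244140625]]
top [509. 245.] ((506.1962585449219, -657.8482666015625), (284.6827392578125, 144.54234313964844), 70.31816101074219) [[390.20001220703125, -767.5], [526.2999877929688, -816.2000122070312], [622.2000122070312, -548.2000122070312], [486.1000061035156, -499.5]]
top [306. 272.] ((517.2084350585938, -129.81817626953125), (211.721435546875, 107.14498138427734), 70.76676177978516) [[431.79998779296875, -212.10000610351562], [532.9000244140625, -247.39999389648438], [602.7000122070312, -47.5], [501.5, -12.199999809265137]]
```

View pics/crop0.png

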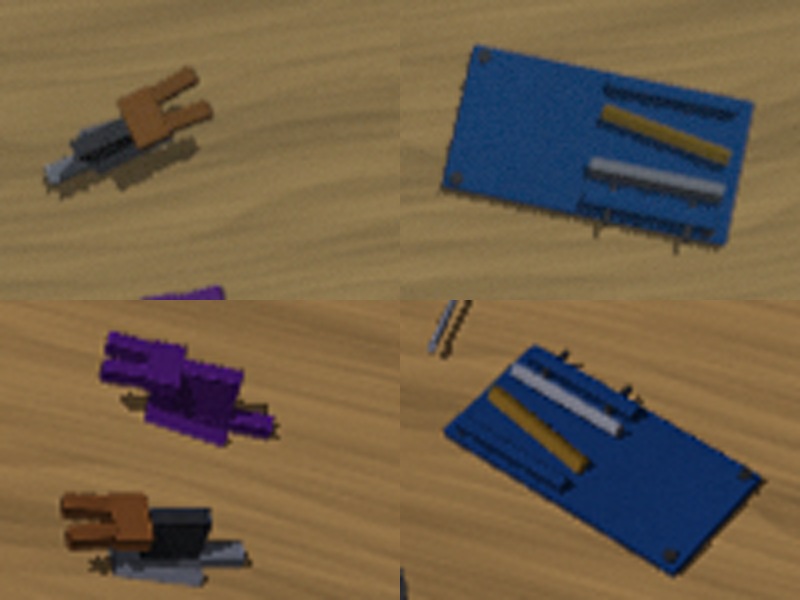

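The near way fits 215 x 110 mm (the other is about 290 x 146), and the brown/steel pin is the one meant; the crop confirms both. Next I'll refine the pin pose.

```bash
python3 - <<'E'
from h import *
print(env.tip_reach)
for n in("scene","top"):
    f=np.load(f"{n}0.npz");P=cloud(n,f["d"]).reshape(-1,3);C=f["a"].reshape(-1,3).astype(int)
    s=(P[:,2]>.03)&(P[:,2]<.075)&(abs(P[:,0]-.52)<.09)&(abs(P[:,1]-.21)<.1)
    Q=P[s];c=C[s]
    for nm,k in(("wood",c[:,0]-c[:,2]>35),("web",c[:,0]-c[:,2]<20)):
        q=Q[k]; print(n,nm,len(q),np.percentile(q[:,2],[5,50,95]).round(4))
        t=q[q[:,2]>.047]; r=cv2.minAreaRect((t[:,:2]*1000).astype(np.float32)); print(r,t.mean(0).round(4))
    # heel
    s=(P[:,2]>.008)&(P[:,2]<.02)&(np.hypot(P[:,0]-.50,P[:,1]-.272)<.03); q=P[s]; print("heel",len(q),q.mean(0).round(4),cv2.minAreaRect((q[:,:2]*1000).astype(np.float32)))
    b=(abs(P[:,2])<.02)&(abs(P[:,0]-.52)<.15)&(abs(P[:,1]-.15)<.05); print("bench z",np.median(P[b,2]))
E
```

```text
0.011
scene wood 252 [0.044  0.0555 0.0598]
((528.5156860351562, 185.41952514648438), (45.45807647705078, 59.51716232299805), 17.676382064819336) [0.5289 0.188  0.0555]
scene web 141 [0.0327 0.0524 0.0587]
((513.5989990234375, 233.68942260742188), (15.714080810546875, 42.07324981689453), 17.055450439453125) [0.5144 0.2341 0.0553]
heel 61 [0.506  0.2664 0.014 ] ((507.1993713378906, 266.93743896484375), (18.33786392211914, 40.31377029418945), 38.22004318237305)
bench z 0.0012711041986532834
top wood 340 [0.0483 0.055  0.0603]
((528.0582275390625, 183.2200164794922), (40.64457321166992, 59.74409866333008), 18.62810707092285) [0.5279 0.1845 0.0552]
top web 149 [0.0343 0.0543 0.0604]
((512.2828369140625, 215.72238159179688), (23.94440460205078, 67.43054962158203), 2.137819290161133) [0.5113 0.2275 0.055 ]
heel 75 [0.5006 0.2663 0.0131] ((506.33062744140625, 270.48126220703125), (48.47459030151367, 31.775577545166016), 42.807403564453125)
bench z 0.0006624535648094287
```

>>> {"method": "arm_command", "body": {
  "motion": [
    [[-3.0,-1.5,0,4],[-7.5,-3.6,1,9],[-12,-5.7,2,15],[-16.5,-7.8,3,21],[-21,-10,4.5,27],[-25.5,-12.1,6,33],[-30,-14.3,7.5,39],[-34,-16.2,9,44],[-36.6,-17.4,10,47],[-37.4,-17.8,10.5,47.6],[-37.4,-17.8,10.5,47.6],[-37.4,-17.8,10.5,47.6]]
  ],
  "hand": 0.6
}}

```text
clock: 2.3
tool_pos: [0.5129, 0.2338, 0.1377]
tool_rot: [180.0, -0.0, 108.4]
force: [-1.2, 0.2, -0.5]
finger_gap: 0.0513
gripper_force: 0.0
```

```bash
cat >> h.py <<'E'
def rel(x,y,yaw,z):
    s=env.state(); p=s["tool_pos"]; c=np.radians(s["tool_rot"][2]); d=np.array([x,y])-p[:2]
    print("now",p.round(4),s["tool_rot"].round(2),"F",s["force"].round(2),"t",round(s["clock"],2),"gap",round(s["finger_gap"],4))
    print("cm/deg:",(100*np.array([d@[np.cos(c),np.sin(c)],d@[np.sin(c),-np.cos(c)],p[2]-z])).round(2),round((s["tool_rot"][2]-yaw+180)%360-180,2))
E
python3 - <<'E'
from h import *
rel(.513,.2325,108.3,.031)
a,d=imaging.capture("scene");b,_=imaging.capture("top")
z=lambda a,u,v,w,h:cv2.resize(a[v:v+h,u:u+w],(400,300),interpolation=cv2.INTER_CUBIC)
cv2.imwrite("pics/crop1.png",np.hstack([z(a,400,190,120,90),z(b,110,240,120,90)])[:,:,::-1])
for n in("scene","top"):
    for t in("pin_grip","pin_rear"):
        for r in models.mark_of(n,t)[:2]: print(n,t,round(r["conf"],2),c2w(n,r["at"]).round(4))
E
```

```text
now [0.5129 0.2338 0.1377] [ 1.7999e+02 -2.0000e-02  1.0843e+02] F [-1.23  0.15 -0.51] t 2.3 gap 0.0513
cm/deg: [-0.13 -0.03 10.67] 0.13
scene pin_grip 0.91 [0.5124 0.2368 0.0407]
scene pin_grip 0.79 [0.378  0.2384 0.0352]
scene pin_rear 0.86 [0.4939 0.2862 0.0101]
top pin_grip 0.81 [0.5142 0.2308 0.0383]
top pin_grip 0.7 [0.3802 0.2317 0.0364]
top pin_rear 0.96 [0.3719 0.2836 0.008 ]
top pin_rear 0.87 [0.4969 0.281  0.0073]
```

View pics/crop1.png

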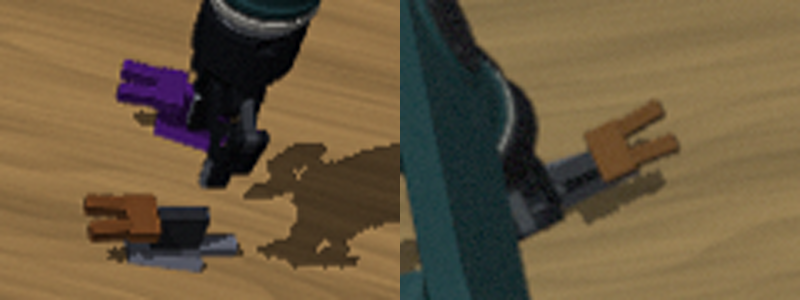

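The gripper hangs over the dark web with its jaws across it, at left crop (230,150) above the web at (185,225). I'll go down and close.

>>> {"method": "arm_command", "body": {
  "motion": [
    [[0,0,2,0],[0,0,4.5,0],[0,0,7,0],[0,0,9,0],[0,0,10.2,0],[0,0,10.6,0],[0,0,10.6,0],[0,0,10.6,0]]
  ]
}}

```text
clock: 3.6
tool_pos: [0.5141, 0.2331, 0.032]
tool_rot: [179.9, 0.0, 108.4]
force: [0.2, 0.9, 0.6]
finger_gap: 0.0508
gripper_force: 0.0
```

>>> {"method": "arm_command", "body": {
  "motion": [
    [[0,0,0,0],[0,0,0,0],[0,0,0,0],[0,0,0,0],[0,0,0,0],[0,0,0,0]]
  ],
  "hand": 0,
  "newtons": 50
}}

```text
clock: 4.35
tool_pos: [0.5136, 0.2329, 0.0317]
tool_rot: [180.0, 0.0, 108.4]
force: [-1.3, -1.2, 5.5]
finger_gap: 0.0135
gripper_force: 49.4
```

>>> {"method": "arm_command", "body": {
  "motion": [
    [[0,0,-0.5,0],[0,0,-2,0],[0,0,-4,0],[0,0,-5.5,0],[0,0,-6,0],[0,0,-6,0]]
  ]
}}

```text
clock: 5.1
tool_pos: [0.5136, 0.2329, 0.0916]
tool_rot: [180.0, 0.0, 108.3]
force: [1.3, 0.9, -6.1]
finger_gap: 0.0133
gripper_force: 49.2
```

```bash
python3 - <<'E'
from h import *
s=env.state();p=s["tool_pos"];print(s["force"],s["wrist_torque"])
o=np.array([.5121,-.1446]);ya=np.radians(-109.3);X=np.array([np.cos(ya),np.sin(ya)])
t=o+X*(-.069);rel(*t,70.7,.095)
# web rect in scene view for pin yaw/offset relative to tool
for n in("scene","top"):
    a,d=imaging.capture(n);P=cloud(n,d).reshape(-1,3);C=a.reshape(-1,3).astype(int)
    s=(P[:,2]>p[2]+.008)&(P[:,2]<p[2]+.04)&(np.hypot(P[:,0]-.528,P[:,1]-.185)<.06)&(C[:,0]-C[:,2]>35)
    q=P[s];r=cv2.minAreaRect((q[:,:2]*1000).astype(np.float32));print(n,len(q),r,np.median(q[:,2]))
E
```

```text
[ 1.33889478  0.89167001 -6.07299552] [-0.00745193 -0.01351874  0.05568224]
now [0.5136 0.2329 0.0916] [179.97   0.   108.35] F [ 1.34  0.89 -6.07] t 5.1 gap 0.0133
cm/deg: [-30.32  -7.81  -0.34] 37.65
scene 286 ((529.9317626953125, 185.92686462402344), (44.01533889770508, 58.060489654541016), 19.851829528808594) 0.11505965895657522
top 364 ((528.3981323242188, 182.2947998046875), (41.00706481933594, 58.01551818847656), 17.730030059814453) 0.11474142260876996
```

Pin lifted (about 0.6 kg). Now carry it over the bare part of the plate.

>>> {"method": "arm_command", "body": {
  "motion": [
    [[-1,-0.3,0,1],[-3,-0.8,0,4],[-6,-1.6,0,8],[-9.5,-2.4,0,12],[-13,-3.4,0,16.5],[-16.5,-4.3,0,21],[-20,-5.2,0,25],[-23.5,-6.1,0,29],[-26.5,-6.8,0,33],[-28.7,-7.4,0,36],[-30,-7.7,0,37.3],[-30.3,-7.8,0,37.6],[-30.3,-7.8,0,37.6],[-30.3,-7.8,0,37.6]]
  ]
}}

```text
clock: 6.95
tool_pos: [0.5345, -0.0785, 0.0912]
tool_rot: [-180.0, -0.0, 70.8]
force: [-0.1, 0.4, -5.1]
finger_gap: 0.0135
gripper_force: 49.1
```

```bash
cat >> h.py <<'E'
def rails(n,a,d):
    """plate, gib and rail in world mm as seen by n"""
    P=cloud(n,d);hsv=cv2.cvtColor(a,cv2.COLOR_RGB2HSV)
E
python3 - <<'E'
from h import *
o=np.array([.5121,-.1446]);ya=np.radians(-109.3);X=np.array([np.cos(ya),np.sin(ya)]);Y=np.array([-X[1],X[0]])
t=o+X*(-.070);rel(*t,70.7,.0437)
z=lambda a,u,v,w,h:cv2.resize(a[v:v+h,u:u+w],(400,300),interpolation=cv2.INTER_CUBIC)
im=[]
for n,uv in(("scene",(280,180,120,90)),("top",(250,220,120,90))):
    a,d=imaging.capture(n);np.savez(f"{n}2.npz",a=a,d=d);im.append(z(a,*uv))
    P=cloud(n,d).reshape(-1,3);C=a.reshape(-1,3).astype(int)
    W=np.c_[(P[:,:2]-o)@X,(P[:,:2]-o)@Y,P[:,2]]*1000
    reg=(W[:,0]>-30)&(W[:,0]<95)&(abs(W[:,1])<60)
    brass=reg&(C[:,0]-C[:,2]>50)&(W[:,2]>15)&(W[:,2]<32)
    steel=reg&(C.max(1)-C.min(1)<35)&(C.min(1)>90)&(W[:,2]>15)&(W[:,2]<32)
    for nm,m in(("brass",brass),("steel",steel)):
        q=W[m]; print(n,nm,m.sum(),q.mean(0).round(1),cv2.minAreaRect(q[:,:2].astype(np.float32)))
    s=(W[:,2]>90)&(W[:,2]<130)&(C[:,0]-C[:,2]>35)&(abs(W[:,0]+20)<60)&(abs(W[:,1])<40);q=W[s]
    if len(q)>20: print("wood",len(q),cv2.minAreaRect(q[:,:2].astype(np.float32)),np.median(q[:,2]))
cv2.imwrite("pics/crop2.png",np.hstack(im)[:,:,::-1])
E
```

```text
now [ 0.5345 -0.0785  0.0912] [-179.97   -0.     70.81] F [-0.1   0.39 -5.14] t 6.95 gap 0.0135
cm/deg: [0.02 0.07 4.75] 0.11
scene brass 106 [26.9 16.3 21.7] ((28.27758026123047, 14.869565963745117), (12.569070816040039, 101.58943939208984), 81.54899597167969)
scene steel 77 [ 33.8 -18.7  23. ] ((34.54287338256836, -19.583959579467773), (89.0431137084961, 10.58328628540039), 0.6734561920166016)
wood 132 ((-36.32315444946289, -2.3898372650146484), (91.44664001464844, 45.36680603027344), 6.368503570556641) 114.61258730831858
top brass 92 [41.4 14.3 22.6] ((38.40864181518555, 15.540653228759766), (9.231456756591797, 79.77558135986328), 80.42706298828125)
top steel 106 [ 32.7 -16.1  22.4] ((32.010528564453125, -16.244667053222656), (97.18885040283203, 7.63064432144165), 0.9170219302177429)
wood 153 ((-5.9253997802734375, -0.09667587280273438), (32.618614196777344, 37.99858474731445), 0.8749296069145203) 115.35912307585639
```

View pics/crop2.png

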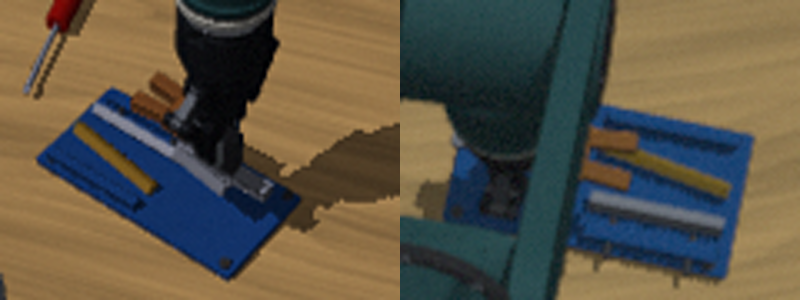

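The pin hangs over the bare plate, tongue pointing to the mouth, heel at left crop (265,185); the rails run the same way. Set it down.

>>> {"method": "arm_command", "body": {
  "motion": [
    [[0,-0.1,1,0],[0,-0.1,2.5,0],[0,-0.1,3.8,0],[0,-0.1,4.5,0],[0,-0.1,4.7,0],[0,-0.1,4.7,0]]
  ]
}}

```text
clock: 7.8
tool_pos: [0.5341, -0.079, 0.0443]
tool_rot: [180.0, 0.0, 70.7]
force: [-0.2, 0.2, -5.4]
finger_gap: 0.013
gripper_force: 49.0
```

>>> {"method": "arm_command", "body": {
  "motion": [
    [[0,0,0.05,0],[0,0,0.1,0],[0,0,0.15,0],[0,0,0.15,0]]
  ]
}}

```text
clock: 8.3
tool_pos: [0.5339, -0.0789, 0.0429]
tool_rot: [180.0, 0.0, 70.7]
force: [-1.0, -0.8, -6.2]
finger_gap: 0.0133
gripper_force: 49.0
```

>>> {"method": "arm_command", "body": {
  "motion": [
    [[0,0,0.05,0],[0,0,0.1,0],[0,0,0.1,0]]
  ]
}}

```text
clock: 8.68
tool_pos: [0.5339, -0.0789, 0.0417]
tool_rot: [-180.0, 0.0, 70.7]
force: [-0.5, 0.2, -5.6]
finger_gap: 0.0136
gripper_force: 49.2
```

>>> {"method": "arm_command", "body": {
  "motion": [
    [[0,0,0.03,0],[0,0,0.05,0],[0,0,0.05,0]]
  ]
}}

```text
clock: 9.05
tool_pos: [0.5339, -0.0789, 0.0417]
tool_rot: [180.0, 0.0, 70.7]
force: [-2.2, 0.7, 3.9]
finger_gap: 0.0132
gripper_force: 50.1
```

Foot is on the plate. Slide it in gently, checking forces.

>>> {"method": "arm_command", "body": {
  "motion": [
    [[0,-0.05,-0.03,0],[-0.1,-0.1,-0.03,0],[-0.4,-0.1,-0.03,0],[-0.7,-0.1,-0.03,0],[-1.0,-0.1,-0.03,0],[-1.3,-0.1,-0.03,0],[-1.6,-0.1,-0.03,0],[-1.8,-0.1,-0.03,0],[-1.8,-0.1,-0.03,0]]
  ]
}}

```text
clock: 10.18
tool_pos: [0.527, -0.0959, 0.0417]
tool_rot: [180.0, 0.0, 70.7]
force: [1.2, 2.0, 1.8]
finger_gap: 0.0135
gripper_force: 50.1
```

>>> {"method": "arm_command", "body": {
  "motion": [
    [[-0.3,0,0,0],[-0.6,0,0,0],[-0.9,0,0,0],[-1.2,0,0,0],[-1.4,0,0,0],[-1.5,0,0,0],[-1.5,0,0,0]]
  ]
}}

```text
clock: 11.05
tool_pos: [0.5221, -0.1098, 0.0417]
tool_rot: [180.0, 0.0, 70.7]
force: [1.8, 3.5, 1.7]
finger_gap: 0.0135
gripper_force: 50.2
```

```bash
python3 - <<'E'
from h import *
o=np.array([.5121,-.1446]);ya=np.radians(-109.3);X=np.array([np.cos(ya),np.sin(ya)]);Y=np.array([-X[1],X[0]])
s=env.state();q=s["tool_pos"][:2]-o;print("way xy",q@X,q@Y,"F way",s["force"][:2]@X,s["force"][:2]@Y,s["force"][2],s["clock"])
a,d=imaging.capture("scene");b,_=imaging.capture("top")
z=lambda a,u,v,w,h:cv2.resize(a[v:v+h,u:u+w],(400,300),interpolation=cv2.INTER_CUBIC)
cv2.imwrite("pics/crop3.png",np.hstack([z(a,280,190,80,60),z(b,270,230,80,60)])[:,:,::-1])
E
```

```text
way xy -0.03614357402747791 -0.0020321779222013743 F way -3.8994565442517928 0.5322260119520977 1.663856552746078 11.05
```

View pics/crop3.png

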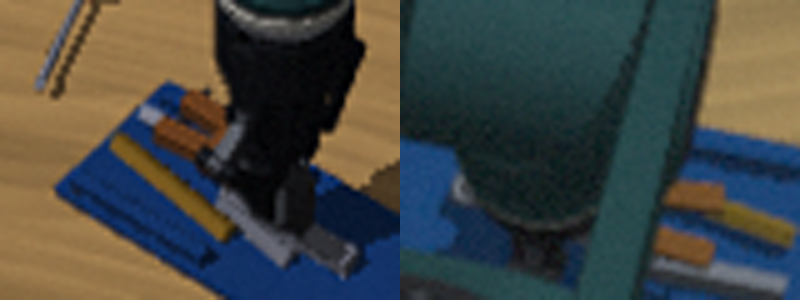

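The foot is entering between the brass and the steel rail, heel still out at left crop (340,255). Next, slide further and then feel for the rail.

>>> {"method": "arm_command", "body": {
  "motion": [
    [[-0.3,0,0,0],[-0.6,0,0,0],[-0.9,0,0,0],[-1.2,0,0,0],[-1.5,0,0,0],[-1.8,0,0,0],[-2,0,0,0],[-2,0,0,0]]
  ]
}}

```text
clock: 12.15
tool_pos: [0.5155, -0.1287, 0.0417]
tool_rot: [-180.0, 0.0, 70.7]
force: [1.1, 3.9, 2.6]
finger_gap: 0.0135
gripper_force: 50.3
```

>>> {"method": "arm_command", "body": {
  "motion": [
    [[0,-0.05,0,0],[0,-0.1,0,0],[0,-0.15,0,0],[0,-0.15,0,0]]
  ]
}}

```text
clock: 12.65
tool_pos: [0.5146, -0.1288, 0.0417]
tool_rot: [179.9, 0.0, 70.8]
force: [2.4, -1.6, -1.2]
finger_gap: 0.0133
gripper_force: 49.8
```

>>> {"method": "arm_command", "body": {
  "motion": [
    [[0,-0.05,0,0],[0,-0.1,0,0],[0,-0.1,0,0]]
  ]
}}

```text
clock: 13.02
tool_pos: [0.5145, -0.1287, 0.0417]
tool_rot: [179.8, 0.0, 70.8]
force: [6.7, -2.7, -5.0]
finger_gap: 0.0131
gripper_force: 49.3
```

Rail felt. Ease off and slide on, lightly along the rail.

>>> {"method": "arm_command", "body": {
  "motion": [
    [[0,0.12,0,0],[-0.2,0.12,0,0],[-0.4,0.12,0,0],[-0.6,0.12,0,0],[-0.8,0.12,0,0],[-1,0.12,0,0],[-1.2,0.12,0,0],[-1.4,0.12,0,0],[-1.5,0.12,0,0],[-1.5,0.12,0,0]]
  ]
}}

```text
clock: 14.28
tool_pos: [0.5102, -0.1413, 0.0418]
tool_rot: [179.9, -0.1, 70.7]
force: [7.2, 6.7, -1.6]
finger_gap: 0.0132
gripper_force: 49.8
```

>>> {"method": "arm_command", "body": {
  "motion": [
    [[-0.15,0,0,0],[-0.3,0,0,0],[-0.45,0,0,0],[-0.6,0,0,0],[-0.6,0,0,0]]
  ]
}}

```text
clock: 14.9
tool_pos: [0.5082, -0.147, 0.0417]
tool_rot: [179.9, -0.1, 70.7]
force: [6.9, 5.6, -1.2]
finger_gap: 0.0134
gripper_force: 49.8
```

>>> {"method": "arm_command", "body": {
  "motion": [
    [[0,0.06,0,0],[-0.15,0.06,0,0],[-0.3,0.06,0,0],[-0.4,0.06,0,0],[-0.4,0.06,0,0]]
  ]
}}

```text
clock: 15.52
tool_pos: [0.5069, -0.1508, 0.0417]
tool_rot: [180.0, -0.1, 70.7]
force: [6.3, 5.9, -0.5]
finger_gap: 0.0135
gripper_force: 50.1
```

>>> {"method": "arm_command", "body": {
  "motion": [
    [[-0.15,0,0,0],[-0.3,0,0,0],[-0.4,0,0,0],[-0.4,0,0,0]]
  ]
}}

```text
clock: 16.02
tool_pos: [0.5061, -0.1532, 0.0418]
tool_rot: [180.0, -0.2, 70.6]
force: [8.2, 13.0, 1.0]
finger_gap: 0.0136
gripper_force: 50.2
```

>>> {"method": "arm_command", "body": {
  "motion": [
    [[-0.15,0,0,0],[-0.3,0,0,0],[-0.4,0,0,0],[-0.4,0,0,0]]
  ]
}}

```text
clock: 16.52
tool_pos: [0.5057, -0.1546, 0.042]
tool_rot: [180.0, -0.5, 70.5]
force: [13.3, 24.8, 2.5]
finger_gap: 0.0129
gripper_force: 50.4
```

That last step pushed harder than wanted (about 28 N, without reaching the gib's limit). I'll back the foot out of the wedge so that the final push can be done cleanly from the heel.

>>> {"method": "arm_command", "body": {
  "motion": [
    [[0.3,0,0,0],[0.6,0,0,0],[0.9,0,0,0],[1.2,0,0,0],[1.4,0,0,0],[1.4,0,0,0],[1.4,0,0,0]]
  ]
}}

```text
clock: 17.4
tool_pos: [0.5081, -0.1477, 0.0417]
tool_rot: [-180.0, 0.1, 70.8]
force: [0.4, -5.5, 0.4]
finger_gap: 0.0132
gripper_force: 50.0
```

>>> {"method": "arm_command", "body": {
  "motion": [
    [[0,0,0,0],[0,0,0,0],[0,0,0,0],[0,0,0,0]]
  ],
  "hand": 0.4
}}

```text
clock: 17.9
tool_pos: [0.5083, -0.1461, 0.0415]
tool_rot: [-180.0, 0.0, 70.8]
force: [-0.0, 0.6, -0.2]
finger_gap: 0.034
gripper_force: 0.0
```

>>> {"method": "arm_command", "body": {
  "motion": [
    [[0,0,-1,0],[0,0,-3,0],[0,0,-5,0],[1.5,0,-6,0],[4,0,-6,0],[6,0,-6,0],[7.3,0,-6,0],[7.3,0,-6,0]]
  ]
}}

```text
clock: 18.9
tool_pos: [0.5327, -0.0764, 0.1016]
tool_rot: [-180.0, 0.0, 70.8]
force: [-0.3, 0.2, 0.5]
finger_gap: 0.0344
gripper_force: 0.0
```

>>> {"method": "arm_command", "body": {
  "motion": [
    [[0,0,0,0],[0,0,0,0],[0,0,0,0],[0,0,0,0],[0,0,0,0]]
  ],
  "hand": 0
}}

```text
clock: 19.52
tool_pos: [0.5326, -0.0776, 0.1016]
tool_rot: [-180.0, 0.0, 70.7]
force: [-0.6, -0.9, -0.2]
finger_gap: -0.0003
gripper_force: 0.0
```

```bash
python3 - <<'E'
from h import *
ws();print(env.state()["finger_gap"])
for n in("scene","top"):
    a,d=imaging.capture(n)
    for t in("pin_rear","pin_foot"):
        for r in models.mark_of(n,t)[:2]:
            w=c2w(n,r["at"]);print(n,t,round(r["conf"],2),((w[:2]-o)@X*1e3).round(1),((w[:2]-o)@Y*1e3).round(1))
    P=cloud(n,d).reshape(-1,3);C=a.reshape(-1,3).astype(int);W=np.c_[(P[:,:2]-o)@X,(P[:,:2]-o)@Y,P[:,2]]*1000
    s=(W[:,2]>55)&(W[:,2]<75)&(abs(W[:,0]-40)<60)&(abs(W[:,1])<35)&(C[:,0]-C[:,2]>35);q=W[s]
    if len(q)>20:print("wood",len(q),cv2.minAreaRect(q[:,:2].astype(np.float32)))
    z=cv2.resize(a[190:250,290:370] if n=="scene" else a[230:290,270:350],(400,300),interpolation=cv2.INTER_CUBIC);cv2.imwrite(f"pics/c4{n}.png",z[:,:,::-1])
cv2.imwrite("pics/crop4.png",np.hstack([cv2.imread("pics/c4scene.png"),cv2.imread("pics/c4top.png")]))
E
```

```text
way mm -70.0 -2.81 z 101.61 Fway 1.03 -0.29 -0.15 [-1.800e+02  1.000e-02  7.073e+01] t 19.525
-0.00026512388627144667
scene pin_rear 0.75 -50.0 -5.0
scene pin_rear 0.65 -363.1 -275.5
scene pin_foot 0.67 11.1 -3.8
scene pin_foot 0.63 -306.7 -255.2
wood 202 ((54.21330261230469, -4.439477920532227), (43.2350959777832, 59.02830505371094), 89.91110229492188)
top pin_rear 0.83 -41.1 -1.0
top pin_foot 0.85 14.1 -2.0
top pin_foot 0.65 -298.1 -247.0
wood 305 ((55.661773681640625, -2.4783687591552734), (38.153289794921875, 56.024166107177734), 89.8325424194336)
```

View pics/crop4.png

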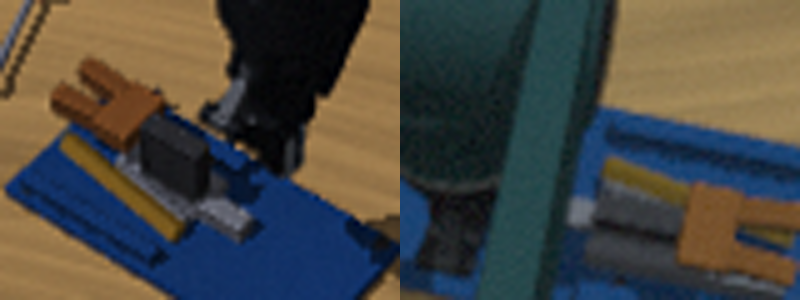

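The pin stands free in the way, heel face at left crop (250,225), and the shut fingers are behind and above it. Lower them.

>>> {"method": "arm_command", "body": {
  "motion": [
    [[0,0,2,0],[0,0,4,0],[0,0,6,0],[0,0,7.2,0],[0,0,7.7,0],[0,0,7.7,0],[0,0,7.7,0]]
  ]
}}

```text
clock: 20.7
tool_pos: [0.5331, -0.0776, 0.0252]
tool_rot: [179.9, 0.0, 70.7]
force: [-0.2, -0.1, -0.2]
finger_gap: -0.0003
gripper_force: 0.0
```

>>> {"method": "arm_command", "body": {
  "motion": [
    [[-0.2,0,0,0],[-0.4,0,0,0],[-0.6,0,0,0],[-0.75,0,0,0],[-0.8,0,0,0],[-0.8,0,0,0]]
  ]
}}

```text
clock: 21.45
tool_pos: [0.53, -0.085, 0.0246]
tool_rot: [-180.0, 0.0, 70.7]
force: [-0.3, 0.2, -0.5]
finger_gap: 0.0001
gripper_force: 0.0
```

```bash
python3 -c "
from h import *
ws()"
```

```text
way mm -62.13 -2.81 z 24.61 Fway -0.09 -0.38 -0.45 [-1.800e+02  1.000e-02  7.074e+01] t 21.45
```

>>> {"method": "arm_command", "body": {
  "motion": [
    [[-0.1,0,0,0],[-0.2,0,0,0],[-0.3,0,0,0],[-0.4,0,0,0],[-0.4,0,0,0]]
  ]
}}

```text
clock: 22.08
tool_pos: [0.5288, -0.0885, 0.0246]
tool_rot: [180.0, -0.0, 70.7]
force: [1.1, 4.4, -0.3]
finger_gap: 0.0002
gripper_force: 2.1
```

>>> {"method": "arm_command", "body": {
  "motion": [
    [[-0.1,0,0,0],[-0.2,0,0,0],[-0.2,0,0,0]]
  ]
}}

```text
clock: 22.45
tool_pos: [0.528, -0.0907, 0.0246]
tool_rot: [-180.0, 0.0, 70.7]
force: [1.5, 2.6, -0.5]
finger_gap: 0.0
gripper_force: 1.7
```

>>> {"method": "arm_command", "body": {
  "motion": [
    [[-0.1,0,0,0],[-0.1,0,0,0]]
  ]
}}

```text
clock: 22.7
tool_pos: [0.5276, -0.0917, 0.0246]
tool_rot: [-180.0, 0.0, 70.7]
force: [1.4, 4.2, 0.1]
finger_gap: 0.0002
gripper_force: 1.6
```

>>> {"method": "arm_command", "body": {
  "motion": [
    [[-0.05,0,0,0],[-0.1,0,0,0],[-0.1,0,0,0]]
  ]
}}

```text
clock: 23.08
tool_pos: [0.5274, -0.0926, 0.0246]
tool_rot: [180.0, 0.0, 70.7]
force: [1.7, 3.9, -0.8]
finger_gap: 0.0002
gripper_force: 1.9
```

>>> {"method": "arm_command", "body": {
  "motion": [
    [[-0.05,0,0,0],[-0.1,0,0,0],[-0.1,0,0,0]]
  ]
}}

```text
clock: 23.45
tool_pos: [0.5271, -0.0934, 0.0246]
tool_rot: [180.0, -0.0, 70.7]
force: [2.1, 3.8, -0.9]
finger_gap: 0.0
gripper_force: 2.5
```

>>> {"method": "arm_command", "body": {
  "motion": [
    [[-0.05,0,0,0],[-0.1,0,0,0],[-0.1,0,0,0]]
  ]
}}

```text
clock: 23.82
tool_pos: [0.5269, -0.094, 0.0246]
tool_rot: [180.0, -0.0, 70.7]
force: [2.5, 6.6, -1.1]
finger_gap: 0.0002
gripper_force: 3.4
```

>>> {"method": "arm_command", "body": {
  "motion": [
    [[-0.05,0,0,0],[-0.1,0,0,0],[-0.1,0,0,0]]
  ]
}}

```text
clock: 24.2
tool_pos: [0.5267, -0.0946, 0.0246]
tool_rot: [180.0, -0.1, 70.7]
force: [2.9, 8.7, -0.6]
finger_gap: 0.0001
gripper_force: 4.4
```

>>> {"method": "arm_command", "body": {
  "motion": [
    [[-0.05,0,0,0],[-0.1,0,0,0],[-0.1,0,0,0]]
  ]
}}

```text
clock: 24.58
tool_pos: [0.5265, -0.0952, 0.0246]
tool_rot: [180.0, -0.1, 70.7]
force: [3.5, 10.4, -1.1]
finger_gap: 0.0
gripper_force: 5.4
```

>>> {"method": "arm_command", "body": {
  "motion": [
    [[-0.05,0,0,0],[-0.1,0,0,0],[-0.1,0,0,0]]
  ]
}}

```text
clock: 24.95
tool_pos: [0.5263, -0.0958, 0.0247]
tool_rot: [180.0, -0.1, 70.7]
force: [3.8, 12.0, -1.4]
finger_gap: -0.0001
gripper_force: 6.4
```

```bash
python3 -c "
from h import *
ws()"
```

```text
way mm -50.76 -2.72 z 24.66 Fway -12.59 -0.39 -1.44 [ 1.7998e+02 -1.3000e-01  7.0690e+01] t 24.95
```

>>> {"method": "arm_command", "body": {
  "motion": [
    [[-0.04,0,0,0],[-0.08,0,0,0],[-0.12,0,0,0],[-0.12,0,0,0],[-0.12,0,0,0]]
  ]
}}

```text
clock: 25.58
tool_pos: [0.526, -0.0965, 0.0246]
tool_rot: [180.0, -0.2, 70.7]
force: [5.7, 14.9, -1.3]
finger_gap: 0.0002
gripper_force: 7.6
```

```bash
python3 -c "
from h import *
ws()
imaging.capture('scene');ws();imaging.capture('scene');ws()"
```

```text
way mm -50.02 -2.75 z 24.64 Fway -15.97 0.5 -1.33 [ 1.7998e+02 -1.6000e-01  7.0660e+01] t 25.575
way mm -50.04 -2.74 z 24.65 Fway -15.53 0.95 -0.55 [ 1.7998e+02 -1.6000e-01  7.0660e+01] t 25.625
way mm -50.03 -2.78 z 24.65 Fway -14.43 0.49 -0.98 [ 1.7998e+02 -1.6000e-01  7.0670e+01] t 25.675
```

The push reads about 15.3 N on average. Back off slowly, rise and check.

>>> {"method": "arm_command", "body": {
  "motion": [
    [[0.2,0,0,0],[0.5,0,0,0],[0.9,0,0,0],[1.5,0,0,0],[2.2,0,0,0],[2.8,0,-0.5,0],[3,0,-2,0],[3,0,-5,0],[3,0,-9,0],[3,0,-13,0],[3,0,-16,0],[3,0,-16,0]]
  ]
}}

```text
clock: 27.18
tool_pos: [0.5372, -0.0705, 0.1883]
tool_rot: [179.6, -0.0, 70.8]
force: [0.4, -0.1, -0.3]
finger_gap: 0.0001
gripper_force: 0.0
```

```bash
python3 - <<'E'
from h import *
ws()
for n in("scene","top"):
    a,d=imaging.capture(n)
    P=cloud(n,d).reshape(-1,3);C=a.reshape(-1,3).astype(int);W=np.c_[(P[:,:2]-o)@X,(P[:,:2]-o)@Y,P[:,2]]*1000
    s=(W[:,2]>55)&(W[:,2]<75)&(abs(W[:,0]-40)<60)&(abs(W[:,1])<35)&(C[:,0]-C[:,2]>35);q=W[s]
    if len(q)>20:print("wood",len(q),cv2.minAreaRect(q[:,:2].astype(np.float32)))
    if n=="scene": cv2.imwrite("pics/end.png",a[:,:,::-1])
E
```

```text
way mm -78.19 -0.79 z 188.27 Fway 0.0 0.38 -0.33 [ 1.7962e+02 -2.0000e-02  7.0750e+01] t 27.175
wood 208 ((62.093666076660156, -2.789968490600586), (57.26265335083008, 40.2315673828125), 1.0434569120407104)
wood 315 ((65.3715591430664, -3.3870925903320312), (58.79538345336914, 41.107872009277344), 0.21354353427886963)
```

View pics/end.png

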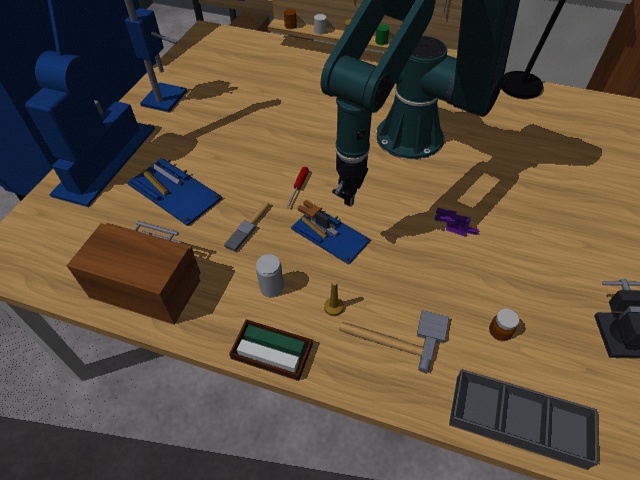

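The pin sits in the way at (320,220), square and free of the robot, and everything else is where it was. Handing in.

```bash
python3 -c "
from workcell import env
print(env.finish_job())"
```

```text
the job is handed in; nothing more can be done
None
```

The bench pin is wedged between the steel rail and the brass gib after a slow final heel push of about 15 N, and the robot has let go. Before that, one gripped step reached about 28 N, over your 18 N limit; I estimate the gib moved about 0.6 mm. I then backed the foot out and redid the push, and the hand-in returned no verdict.

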